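# Turn the carved panel over on the carving rest

### The job

The framed panel sits on the sloping carving rest with its plain back outward. Slide the rest's jaw clear, turn the panel over so that its carved face looks outward, seat it squarely on the ledge again without dropping it, and slide the jaw back in until it holds the panel snugly between jaw and fixed cheek. Leave the other things on the bench where they are.

Things in the scene. Friction and masses are not known exactly. Their poses are not given: they have to be found in the camera images.
- bed: sloping board of the fixed carving rest, leaning back 30 deg from vertical, facing away from the robot. Origin: on its face at the ledge, middle of the panel's seat, 55 mm above the bench. x: level along the ledge towards the jaw; y: up the slope; z: straight out of the face. A seated panel fills (mm) x -60..60, y 0..190, z 0..18
- board_top (a point): middle of the board's upper edge, on its face. The board spans (mm, bed axes) x -120..180, y 0..125, z -15..0, so the panel's top 65 stand free above it; the legs behind stay below 95 over the bench. The ledge is below y = 0, spanning z -15..28
- cheek (a point): middle of the fixed cheek's inner face, which the panel's side stands against: a block at (mm, bed axes) x -80..-60, y 0..62, z 0..26
- panel: framed wooden panel, mm: 120 wide (its x), 190 tall (y), 18 thick (z), about 0.25 kg. Origin at its very middle; z points out of the carved face. Back plain and flat; on the carved side a flat frame (30 wide at top and bottom, 20 at the sides) stands 9 above a sunk field with rosette and scrolls. Starts in its seat, carved face against the board; its y may point up or down
- carved_face (a point): middle of the panel's carved side, level with the frame's face (panel z = +9 mm)
- plain_back (a point): middle of the panel's plain back (panel z = -9 mm)
- jaw (a joint): travel of the wooden jaw along bed x, m: 0 = meets a panel seated against the cheek; grows sliding away; stop at 0.045. Stays where left; takes about 2 N. Its block (mm, bed axes) has its inner face at x = 60 + travel, is 24 thick, y 3..49, z 1..30; a lip reaches 13 from it over the panel's face at z 22..30
- jaw_tab (a point): middle of the upper end of the jaw's handle: a flat wooden tab 12 mm thick (bed x), 28 deep (bed z 1.5..29.5), standing up the slope, free part y 30..102, at bed x = 124 + travel; 58 mm clear between it and the seated panel
- mallet: carver's mallet, round wooden head 76 across, standing on its head, 200 tall; origin under its middle (mm); bystander
- chisel_wide: chisel lying flat, wooden handle 110 x 24 x 22, steel blade about 125 long, 22 wide at the edge; origin underneath where blade meets handle, x towards the edge (mm); bystander
- chisel_narrow: chisel lying flat, wooden handle 110 x 24 x 22, steel blade about 135 long, 10 wide at the edge; origin and axes like the wide one's (mm); bystander
- whetstone: grey stone 60 x 160 x 25 lying flat; origin under its middle (mm); bystander
- wax_tin: round metal tin 70 across, 45 high; origin under its middle (mm); bystander
- offcut: wooden offcut 110 x 50 x 30 lying flat; origin under its middle (mm); bystander
- brush: bench brush lying flat along its x; origin underneath (mm); bystander
Not all that is in view belongs to the job. Of the things shaped like the panel, the wooden one is meant.

How it is judged:
By the outcome, as a careful person would: the job done as asked, in the order asked, and still so for the second after the job is handed in, with the robot touching nothing.
It also fails if it takes over 67 s, if anything falls off the work surface, if the arm or the gripper's body presses on something with over 40 N, if the wrist force passes 120 N, or if a joint passes its speed limit or range.

### The arm

A 6-joint arm with a two-finger parallel gripper is mounted at the origin on the work surface. World frame = base frame: x ahead of the robot, y to its left, z up, the work surface at z = 0. Lengths are in m, angles in degrees, forces in N, time in s.
With the tool pointing down it reaches from about 0.25 to 0.725 m from the base axis. Payload 9.7 kg.
Tool frame: the origin (TCP) lies between the finger pads; the fingertips stand bot.tcp_to_tips ahead of it and the grasp point (between the pads) lies 2 mm behind it (bot.tcp_to_tips is the distance from the TCP to the fingertips, in m); z points along the fingers, y is the line along which they close (so a half turn about z gives the same grasp; the last joint's range is limited). The gripper opens to 85 mm and grips with 20 to 120 N. Pads are 22 mm wide; open, the fingers measure 114 mm over their backs; the gripper's body (76 mm by 85 mm) begins 54 mm behind the grasp point. The pads swing forward as they close: fully open they stand 13 mm farther back than shut.
Start: joints at [74.026, 4.979, 10.078, 95.1, 0, 90], TCP at [0.151, 0.529, 0.248] pointing down, gripper open.
Joint ranges: [-179.16, 179.16], [-48.56, 103.87], [-65.8, 70.77], [-126.05, 130.52], [-82.76, 87.17], [-180, 180]. Speed limits (degrees/s): [127.2, 127.2, 147.25, 180, 180, 180].

### API

Orientations are given as [roll, pitch, yaw] about the fixed x, y, z axes, in that order (R = Rz(yaw) Ry(pitch) Rx(roll)).
In Python, from workcell import sensors, camera, camera_params, bot gives the robot as it stands.
- The arm moves only by the tool apply_moves, never from a script. Its argument "motion" is a list of rows, each an object with "jaw": the opening, from -1 (shut) to 1 (fully open); "xyz": the shift along the tool's x, y, z in mm, a list of three; "twist": the turn about the tool's z in rad. A call has 1 to 5 rows; each row is the pose to reach, as a shift and turn from the pose commanded when the call began, along the tool's axes at that moment; what a row does not reach only later rows make up. A row lasts 1/8 s, in which the tool goes at most 62.5 mm and 10.7 degrees, less where a joint would pass 70% of its speed; a pose out of reach is approached as far as the arm can. A call with a gripper value outside its range is refused whole. The fingers move at their own pace and stop on an object; "grip_force" is the grip in N (left out, the last holds). Time passes only in rows, so rows that repeat a pose let the fingers close. It gives the time, the measured TCP pose, the force, the opening and the grip force at its end, in the units of the state.
- sensors.get_obs(): the state, without advancing time (a new reading comes with each control period).
- camera(name): name is "scene" or "top" or "wrist"; returns (picture, depth): 480x640x3 uint8, red, green, blue; 480x640 float32, m along the optical axis (not along the pixel's ray), 0 where there is no reading.
- camera_params(name): a dict with "mtx" (3x3 intrinsics, pixels), "k1" (the pictures are not rectified: a ray, as slopes to the right and down, at radius r is drawn at 1 + k1 r^2 times it, then the intrinsics apply), "rvec" (rotation vector, rad) and "tvec" (3), from world to camera coordinates, as OpenCV has them. Camera axes: x right, y down, z forward; pixel columns grow to the right and rows downward; lengths in m; the calibration is good to about 2 mm. A picture is of the moment at which its call begins: read the wrist's pose just before it. camera_params takes no time and is no camera call; for the wrist camera it gives the pose at the moment of the call.
- bot.job_done(): hands the job in; it is judged then, once.
The state is a dict: "time": time; "q": joint angles; "qd": joint speeds; "joint_efforts": joint torques, N m; "ee_pos": TCP position; "tcp_rot": TCP orientation; "wrist_force": force on the tool from outside, world axes, zero at the start; "torque": the same for the moment, N m; "opening": finger opening in m; "grasp_force": force on a finger pad.
Only numpy, scipy, OpenCV 4.12 (cv2) and the standard library are available. Lean on these libraries where they do the work, as an engineer would, in place of code of your own. Each camera call takes 0.05 s, during which the arm holds its last target. There are 200 camera calls.

## Working session

There is one attempt and no reset: what is moved stays moved. The work goes in short steps, Python scripts to look and compute and a tool call to move; the robot and the scene stay as the last step left them, time stands still between calls to the robot, and variables do not carry over. Pictures are saved under pics/ and viewed, at most 10 in all, crops included, and the job is handed in when it is done.

Besides the shell and the picture viewer there is one more tool, called by a JSON object that holds its "fn" and its "kwargs", one argument or row to a line. apply_moves: Moves the arm, as the interface text tells. Its arguments: {"type":"object","properties":{"motion":{"type":"array","items":{"type":"object","properties":{"jaw":{"type":"number"},"xyz":{"type":"array","items":{"type":"number"}},"twist":{"type":"number"}}}},"grip_force":{"type":"number"}},"required":["motion"]}

```bash
ls; mkdir -p pics; python3 - <<'E'
from workcell import sensors,camera,camera_params,bot
import cv2,numpy as np
print(sensors.get_obs(), bot.tcp_to_tips)
for n in("scene","top"):
    p,d=camera(n); cv2.imwrite(f"pics/{n}0.png",p[:,:,::-1]); np.savez(f"{n}0.npz",p=p,d=d)
    c=camera_params(n); print(n,c)
E
```

```text
pics
{'time': 0.0, 'q': array([7.40267439e+01, 5.01361574e+00, 1.00336789e+01, 9.50990874e+01,
       5.43941003e-04, 9.00004228e+01]), 'qd': array([ 0.0496635 ,  0.08066414,  0.08310833, -0.04793482, -0.03533825,
       -0.00231594]), 'joint_efforts': array([-3.22016807e-03, -5.20396650e+01,  4.64799249e+01,  1.63548131e-02,
       -1.76177346e-04,  1.47358247e-05]), 'ee_pos': array([0.15129515, 0.52856917, 0.24755197]), 'tcp_rot': array([-1.79920976e+02, -5.43357364e-04,  1.64026320e+02]), 'wrist_force': array([0.48857129, 0.36185604, 0.97094024]), 'torque': array([-0.02492004,  0.03459407, -0.01349129]), 'grasp_force': 0.0, 'opening': 0.08567975591577276} 0.017
scene {'mtx': array([[469.83988229,   0.        , 321.36504471],
       [  0.        , 469.83988229, 225.65318104],
       [  0.        ,   0.        ,   1.        ]]), 'k1': -0.11122469294336584, 'rvec': array([ 1.36401005,  2.25127635, -0.83476017]), 'tvec': array([ 0.23736574, -0.27043498,  1.64457593])}
top {'mtx': array([[569.01382018,   0.        , 325.98545413],
       [  0.        , 569.01382018, 240.99519201],
       [  0.        ,   0.        ,   1.        ]]), 'k1': -0.07584743707923405, 'rvec': array([ 2.10972556, -2.15727068,  0.17857611]), 'tvec': array([0.01051822, 0.53860892, 1.5801031 ])}
```

View pics/scene0.png

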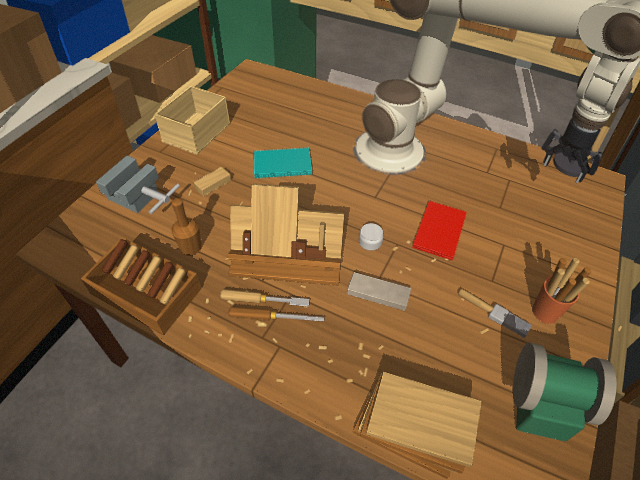

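View pics/top0.png

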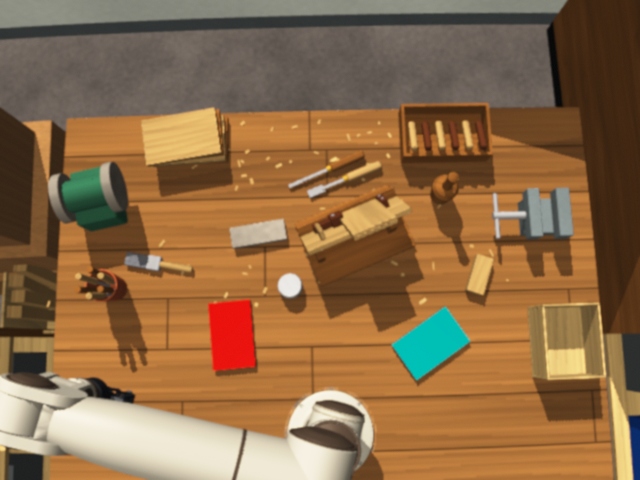

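The scene view shows the rest at about (287,240), with the plain-back wooden panel at (275,220), the jaw at (305,250), its tab at (322,237) and the cheek at (247,243). Three things are panel-shaped: wood on the rest (275,220), red on the bench (440,230) and teal on the bench (283,162). The wooden one in the seat fits the description. I'll confirm it in a crop and measure.

```bash
cat > h.py <<'E'
import numpy as np,cv2
from workcell import sensors,camera,camera_params,bot
def cam(n):
    c=camera_params(n); R=cv2.Rodrigues(np.array(c["rvec"]))[0]
    return c["mtx"],np.array([c["k1"],0,0,0,0]),R,np.array(c["tvec"])
def cloud(n,d):
    K,D,R,t=cam(n); v,u=np.mgrid[0:480,0:640]
    s=cv2.undistortPoints(np.stack([u,v],-1).reshape(-1,1,2).astype(np.float32),K,D).reshape(480,640,2)
    P=np.dstack([s*d[...,None],d]); return (P-t)@R   # world
def proj(n,P):
    c=camera_params(n);K,D,_,_=cam(n)
    return cv2.projectPoints(np.atleast_2d(P).astype(float),np.array(c["rvec"]),np.array(c["tvec"]),K,D)[0][:,0]
E
python3 - <<'E'
from h import *
z=np.load("scene0.npz");p,d=z["p"],z["d"]
W=cloud("scene",d)
cv2.imwrite("pics/crop0.png",cv2.resize(p[175:290,220:355,::-1],None,fx=5,fy=5,interpolation=cv2.INTER_CUBIC))
def plane(pts):
    c=np.median(pts,0)
    for _ in range(4):
        u,s,v=np.linalg.svd(pts-c,full_matrices=False);n=v[2]*np.sign(v[2][0]);r=(pts-c)@n
        k=abs(r)<max(.002,2*r.std());pts=pts[k];c=pts.mean(0)
    return c,n,r.std()
pts=W[195:245,258:292].reshape(-1,3)
c,n,s=plane(pts);print("panel",c,n,s,"elev",np.degrees(np.arcsin(n[2])),"yaw",np.degrees(np.arctan2(n[1],n[0])))
pts=W[222:236,306:318].reshape(-1,3);c2,n2,s2=plane(pts);print("board",c2,n2,s2,"dist",(c-c2)@n)
pts=W[225:238,234:244].reshape(-1,3);c2,n2,s2=plane(pts);print("boardL",c2,n2,s2,"dist",(c-c2)@n)
yaw=np.arctan2(n[1],n[0])
ex=np.array([-np.sin(yaw),np.cos(yaw),0]);ez=np.array([np.cos(yaw)*.866,np.sin(yaw)*.866,.5]);ey=np.cross(ez,ex)
B=np.stack([ex,ey,ez])
L=(W-c)@B.T
m=(abs(L[...,2])<.006)&(abs(L[...,0])<.12)&(abs(L[...,1])<.16)
m=cv2.morphologyEx(m.astype(np.uint8),cv2.MORPH_OPEN,np.ones((3,3)))
k,l,st,ce=cv2.connectedComponentsWithStats(m);i=l[220,275];q=L[l==i]
print(st[i],"x",np.percentile(q[:,0],[0,1,50,99,100]),"y",np.percentile(q[:,1],[0,1,50,99,100]))
r=cv2.minAreaRect(q[:,:2].astype(np.float32)*1000);print(r)
E
```

```text
panel [ 0.58957463 -0.10186366  0.1532115 ] [ 0.53043917 -0.84477604  0.07062385] 0.02523254424617677 elev 4.049819841787591 yaw -57.87507918815128
board [ 0.55119708 -0.01412511  0.12665409] [ 0.4645175  -0.885525    0.00830472] 0.009060728748068854 dist 0.09635197138719641
boardL [ 0.63178692 -0.19380371  0.10084181] [0.83404511 0.31262735 0.4545689 ] 0.001831061154744957 dist -0.09636124829667345
[255 186  37  75 411] x [-0.05386759 -0.04849484 -0.00026774  0.05287759  0.05514727] y [-0.11467831 -0.10947084 -0.01565122  0.08389575  0.08777206]
((1.5928153991699219, -15.377906799316406), (21.01224136352539, 222.58897399902344), 25.739381790161133)
```

View pics/crop0.png

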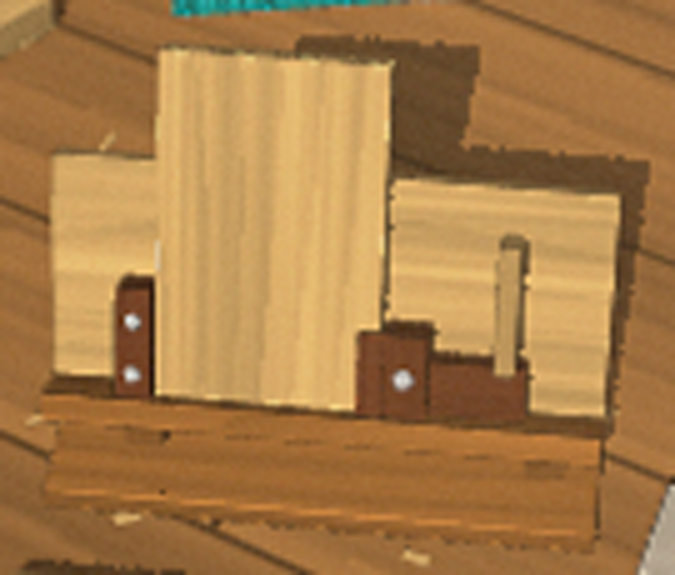

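The crop shows the wooden panel, plain back outward, between the dark cheek (left) and the jaw with its lip and tab (right), so this is the right one. The plane fit was upset by missing depth readings, so I'll repeat it without those.

```bash
cat >> h.py <<'E'
def plane(pts):
    for _ in range(12):
        c=np.median(pts,0); n=np.linalg.svd(pts-c,full_matrices=False)[2][2]; n=n*np.sign(n[0]); r=(pts-c)@n; r-=np.median(r)
        k=abs(r)<max(.0025,2.5*np.median(abs(r)));pts=pts[k]
    return pts.mean(0),n,r.std(),len(pts)
E
python3 - <<'E'
from h import *
z=np.load("scene0.npz");d=z["d"];W=cloud("scene",d)
def get(a,b,e,f):
    s=W[a:b,e:f][d[a:b,e:f]>0]; return s[np.linalg.norm(s-np.median(s,0),axis=1)<.2]
c,n,s,k=plane(get(195,245,258,292));print("panel",c,n,s,k,"elev",np.degrees(np.arcsin(n[2])),"yaw",np.degrees(np.arctan2(n[1],n[0])))
for nm,a in(("boardR",(222,236,326,340)),("boardL",(212,228,234,248))):
    c2,n2,s2,k=plane(get(*a));print(nm,c2,n2,s2,k,np.degrees(np.arctan2(n2[1],n2[0])),"dist",(c-c2)@n)
print("bench z",np.median(get(300,330,180,220)[:,2]),np.median(get(180,220,330,350)[:,2]))
yaw=np.arctan2(n[1],n[0])
ex=np.array([-np.sin(yaw),np.cos(yaw),0]);ez=np.array([np.cos(yaw)*.866,np.sin(yaw)*.866,.5]);ey=np.cross(ez,ex)
B=np.stack([ex,ey,ez]); L=(W-c)@B.T
# image edges: cast rays of clear corners (crop px/5 + offset) onto the fitted panel-face / board planes
K,D,R,t=cam("scene");C=-R.T@t
def ray(u,v,c0,n0):
    s=cv2.undistortPoints(np.array([[[u,v]]],float),K,D)[0,0];w=R.T@np.array([s[0],s[1],1]);return C+w*((c0-C)@n0)/(w@n0)
cr=lambda x,y:(220+(x+.5)/5-.5,175+(y+.5)/5-.5)
for nm,x,y in(("TL",160,48),("TR",393,62),("BL",155,396),("midR",382,320)):
    P=ray(*cr(x,y),c,n);print(nm,P,((P-c)@B.T)*1000)
for nm,x,y in(("bTL",52,152),("bTR",620,194),("bBL",50,374),("bBR",605,415)):
    P=ray(*cr(x,y),c-n*.018,n);print(nm,P,((P-c)@B.T)*1000)
E
```

```text
panel [ 0.58692345 -0.10399667  0.14945487] [0.80422421 0.32369357 0.49844347] 0.0016568753963312035 1433 elev 29.897074072572725 yaw 21.924376124617982
boardR [0.52429167 0.03393635 0.12547363] [0.80815092 0.32477589 0.49133768] 0.0016709333135797831 162 21.8939756698471 dist 0.017675250334790647
boardL [ 0.6143206  -0.19445396  0.12931493] [0.80994901 0.28299947 0.51370605] 0.0011948811880614406 142 19.259621830248363 dist 0.017285607633970634
bench z -0.0015821032830654832 -0.0015057194310045853
TL [ 0.56816432 -0.17740656  0.22739521] [-61.09637529  89.90253351   0.16264272]
TR [ 0.52283373 -0.06705717  0.22887295] [58.19792416 91.60707599  0.1657264 ]
BL [ 0.65684931 -0.14233574  0.06152922] [ -61.6753821  -101.42036709   -0.18347963]
midR [ 0.58705012 -0.04093127  0.10829525] [ 58.45705518 -47.47674092  -0.08589019]
bTL [ 0.60661471 -0.22763127  0.16186056] [-122.0454022    24.69126015  -17.95496448]
bTR [0.49430077 0.04976583 0.16293176] [177.22569685  25.92686377 -17.95272915]
bBL [ 0.66558712 -0.20573145  0.05248833] [-123.74870282 -101.4672847   -18.18319796]
bBR [0.55118978 0.07398224 0.05541662] [178.44935427 -98.08957013 -18.17708734]
```

```bash
cat >> h.py <<'E'
Y=np.radians(22.0); O=np.array([.6193,-.0927,.055])
ex=np.array([-np.sin(Y),np.cos(Y),0]);ez=np.array([np.cos(Y)*np.cos(np.pi/6),np.sin(Y)*np.cos(np.pi/6),.5]);ey=np.cross(ez,ex)
B=np.stack([ex,ey,ez]); ho=np.array([np.cos(Y),np.sin(Y),0])
bed=lambda x,y,z:O+np.array([x,y,z])/1000@B
from scipy.spatial.transform import Rotation as Ro
def to(P,yaw=None):
    o=sensors.get_obs();R=Ro.from_euler("xyz",o["tcp_rot"],degrees=True).as_matrix()
    tw=0 if yaw is None else -np.radians((yaw-o["tcp_rot"][2]+90)%180-90)
    print("now",o["ee_pos"].round(4),o["tcp_rot"].round(1),"q",o["q"].round(1),"t",o["time"]);print("target",P.round(4),"shift",((P-o["ee_pos"])@R*1000).round(1),"twist",round(tw,3))
def ray(n,u,v,c0,n0):
    K,D,R,t=cam(n);C=-R.T@t;s=cv2.undistortPoints(np.array([[[u,v]]],float),K,D)[0,0];w=R.T@np.array([s[0],s[1],1]);return C+w*((c0-C)@n0)/(w@n0)
E
python3 - <<'E'
from h import *
cr=lambda x,y:(220+(x+.5)/5-.5,175+(y+.5)/5-.5)
for nm,x,y,z in(("tabTL",499,250,29.5),("tabTR",521,250,29.5),("tabBL",495,375,29.5),("lipL",358,370,30),("lipTL",358,332,30),("cheekR",152,330,26)):
    P=ray("scene",*cr(x,y),bed(0,0,z),ez);print(nm,P.round(4),((P-O)@B.T*1000).round(1))
to(bed(124,80,15.5)+[0,0,.1],-158)
E
```

```text
tabTL [0.5522 0.0093 0.1556] [119.7  99.1  29.5]
tabTR [0.5476 0.0196 0.1564] [131.  100.   29.5]
tabBL [0.5833 0.0239 0.0962] [121.6  30.5  29.5]
lipL [ 0.612  -0.0417  0.0936] [50.  27.2 30. ]
lipTL [ 0.6025 -0.0464  0.1119] [49.2 48.4 30. ]
cheekR [ 0.6448 -0.1473  0.1014] [-60.1  38.6  26. ]
now [0.1513 0.5286 0.2476] [-179.9    0.   164. ] q [74.   5.  10.  95.1 -0.  90. ] t 0.1
target [0.5482 0.0123 0.232 ] shift [-523.6 -387.1   16.1] twist -0.663
```

{"fn": "apply_moves", "kwargs": {
  "motion": [
    {"jaw":0,"xyz":[-524,-387,0],"twist":-0.663},
    {"jaw":0,"xyz":[-524,-387,0],"twist":-0.663},
    {"jaw":0,"xyz":[-524,-387,0],"twist":-0.663},
    {"jaw":0,"xyz":[-524,-387,0],"twist":-0.663},
    {"jaw":0,"xyz":[-524,-387,0],"twist":-0.663}
  ],
  "grip_force": 20
}}

```text
time: 0.72
ee_pos: [0.3348, 0.2906, 0.2482]
tcp_rot: [-180.0, -0.0, -157.8]
wrist_force: [0.9, 1.3, -0.0]
opening: 0.0426
grasp_force: 0.0
```

```bash
python3 -c "
from h import *
to(bed(126,80,15.5)+[0,0,.1],-158)"
```

```text
now [0.3348 0.2906 0.2482] [-180.    -0.  -157.8] q [41.  -9.5 -4.  95.6 -0.  18.8] t 0.725
target [0.5475 0.0142 0.232 ] shift [ -92.7 -336.2   16.2] twist 0.003
```

{"fn": "apply_moves", "kwargs": {
  "motion": [
    {"jaw":0,"xyz":[-93,-336,0],"twist":0.0},
    {"jaw":0,"xyz":[-93,-336,0],"twist":0.0},
    {"jaw":0,"xyz":[-93,-336,0],"twist":0.0},
    {"jaw":0,"xyz":[-93,-336,0],"twist":0.0},
    {"jaw":0,"xyz":[-93,-336,0],"twist":0.0}
  ]
}}

```text
time: 1.35
ee_pos: [0.5251, 0.0423, 0.2482]
tcp_rot: [180.0, -0.0, -158.0]
wrist_force: [-0.0, 1.1, 0.4]
opening: 0.0426
grasp_force: 0.0
```

{"fn": "apply_moves", "kwargs": {
  "motion": [
    {"jaw":0,"xyz":[0,0,0],"twist":0.0},
    {"jaw":0,"xyz":[0,0,0],"twist":0.0}
  ]
}}

```text
time: 1.6
ee_pos: [0.524, 0.0442, 0.248]
tcp_rot: [180.0, -0.1, -158.0]
wrist_force: [-0.3, 0.6, 0.6]
opening: 0.0427
grasp_force: 0.0
```

```bash
python3 -c "
from h import *
to(bed(126,80,15.5),-158)
p,d=camera('wrist');cv2.imwrite('pics/w1.png',p[:,:,::-1])
q=proj('wrist',np.array([bed(120,102,29.5),bed(132,102,29.5),bed(120,102,1.5),bed(60,190,18),bed(180,125,0)]));print(q.round(0))"
```

```text
now [0.524  0.0442 0.248 ] [ 1.80e+02 -1.00e-01 -1.58e+02] q [  4.8   1.7   6.6  95.    0.  -17.1] t 1.6
target [0.5475 0.0142 0.132 ] shift [-10.7 -36.7 115.9] twist -0.001
[[247. 277.]
 [267. 277.]
 [249. 232.]
 [ 57. 214.]
 [348. 219.]]
```

View pics/w1.png

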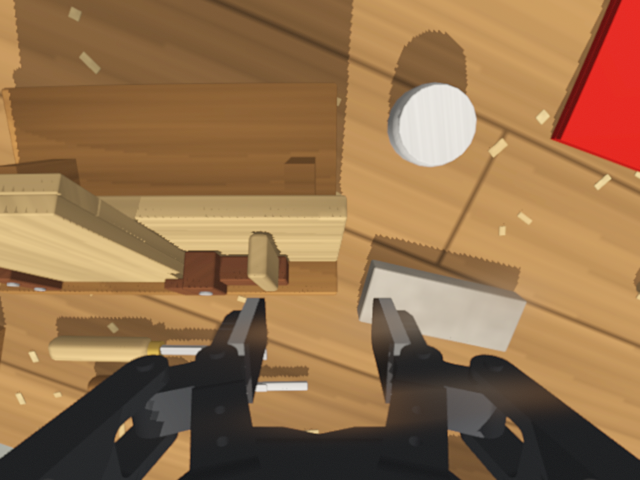

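The wrist view shows the tab's top end at about (250–278, 233–285), some 5 px (3 mm) to +x of the prediction. The board corner at (346,216) matches. I'll aim at bed x 127, a bit farther out so the fingertips clear the board.

```bash
python3 -c "
from h import *
to(bed(127,90,24),-158);print(bed(127,90,24))"
```

```text
now [0.5238 0.0448 0.2483] [ 180.   -0. -158.] q [  4.9   1.7   6.6  95.    0.  -17.2] t 1.65
target [0.5493 0.016  0.1449] shift [-12.8 -36.3 103.3] twist 0.001
[0.54927284 0.0159811  0.14494229]
```

{"fn": "apply_moves", "kwargs": {
  "motion": [
    {"jaw":0,"xyz":[-13,-36,10]},
    {"jaw":0,"xyz":[-13,-36,50]},
    {"jaw":0,"xyz":[-13,-36,90]},
    {"jaw":0,"xyz":[-13,-36,103]},
    {"jaw":0,"xyz":[-13,-36,103]}
  ]
}}

```text
validation failed for argument at $.mo...
```

{"fn": "apply_moves", "kwargs": {
  "motion": [
    {"jaw":-1,"xyz":[0,0,0]},
    {"jaw":-1,"xyz":[0,0,0]},
    {"jaw":-1,"xyz":[0,0,0]},
    {"jaw":-1,"xyz":[0,0,0]}
  ],
  "grip_force": 20
}}

```text
validation failed for argument at $.mo...
```

```bash
python3 -c "
from h import *
to(bed(127,90,24),-158);to(bed(171,90,24))"
```

```text
now [0.5238 0.0448 0.2483] [ 180.   -0. -158.] q [  4.9   1.7   6.6  95.    0.  -17.2] t 1.65
target [0.5493 0.016  0.1449] shift [-12.8 -36.3 103.3] twist 0.001
now [0.5238 0.0448 0.2483] [ 180.   -0. -158.] q [  4.9   1.7   6.6  95.    0.  -17.2] t 1.65
target [0.5328 0.0568 0.1449] shift [-12.9   7.7 103.3] twist 0
```

Twist is required in every row.

{"fn": "apply_moves", "kwargs": {
  "motion": [
    {"jaw":0,"xyz":[-13,-36,10],"twist":0},
    {"jaw":0,"xyz":[-13,-36,50],"twist":0},
    {"jaw":0,"xyz":[-13,-36,90],"twist":0},
    {"jaw":0,"xyz":[-13,-36,103],"twist":0},
    {"jaw":0,"xyz":[-13,-36,103],"twist":0}
  ]
}}

```text
time: 2.28
ee_pos: [0.5494, 0.0166, 0.1458]
tcp_rot: [180.0, -0.0, -157.9]
wrist_force: [0.1, 0.2, 0.3]
opening: 0.0426
grasp_force: 0.0
```

{"fn": "apply_moves", "kwargs": {
  "motion": [
    {"jaw":-1,"xyz":[0,0,0],"twist":0},
    {"jaw":-1,"xyz":[0,0,0],"twist":0},
    {"jaw":-1,"xyz":[0,0,0],"twist":0},
    {"jaw":-1,"xyz":[0,0,0],"twist":0}
  ],
  "grip_force": 20
}}

```text
time: 2.78
ee_pos: [0.5505, 0.0159, 0.1472]
tcp_rot: [-180.0, 0.2, -158.0]
wrist_force: [-0.8, 3.1, 7.6]
opening: 0.0114
grasp_force: 26.2
```

```bash
python3 -c "
from h import *
to(bed(127,90,24),-158);to(bed(171,90,24))"
```

```text
now [0.5505 0.0159 0.1472] [-180.     0.2 -158. ] q [  1.6   4.1  -2.   83.7   0.  -20.4] t 2.775
target [0.5493 0.016  0.1449] shift [1.1 0.5 2.3] twist 0.0
now [0.5505 0.0159 0.1472] [-180.     0.2 -158. ] q [  1.6   4.1  -2.   83.7   0.  -20.4] t 2.775
target [0.5328 0.0568 0.1449] shift [ 1.1 44.5  2.3] twist 0
```

{"fn": "apply_moves", "kwargs": {
  "motion": [
    {"jaw":-1,"xyz":[0,8,-1],"twist":0},
    {"jaw":-1,"xyz":[0,17,-1],"twist":0},
    {"jaw":-1,"xyz":[0,26,-1],"twist":0},
    {"jaw":-1,"xyz":[0,34,-1],"twist":0},
    {"jaw":-1,"xyz":[0,41,-1],"twist":0}
  ]
}}

```text
time: 3.4
ee_pos: [0.5349, 0.0544, 0.1472]
tcp_rot: [-179.9, 0.1, -158.0]
wrist_force: [16.3, -20.4, -2.9]
opening: 0.0119
grasp_force: 24.9
```

{"fn": "apply_moves", "kwargs": {
  "motion": [
    {"jaw":-1,"xyz":[0,0,0],"twist":0},
    {"jaw":-0.3,"xyz":[0,0,0],"twist":0},
    {"jaw":-0.3,"xyz":[0,0,0],"twist":0},
    {"jaw":-0.3,"xyz":[0,0,0],"twist":0}
  ]
}}

```text
time: 3.9
ee_pos: [0.534, 0.054, 0.146]
tcp_rot: [180.0, -0.1, -158.0]
wrist_force: [-0.3, -0.3, 0.4]
opening: 0.0296
grasp_force: 0.0
```

```bash
python3 -c "
from h import *
o=sensors.get_obs();print((o['ee_pos']-O)@B.T*1000,o['opening'],o['wrist_force'])"
```

```text
[167.96686596  90.85511657  24.53826795] 0.029644030418819516 [-0.30182718 -0.28432725  0.3511641 ]
```

{"fn": "apply_moves", "kwargs": {
  "motion": [
    {"jaw":-0.2,"xyz":[0,0,-50],"twist":0},
    {"jaw":0.5,"xyz":[0,0,-110],"twist":0},
    {"jaw":1,"xyz":[0,0,-140],"twist":0.1},
    {"jaw":1,"xyz":[0,-50,-140],"twist":0.3},
    {"jaw":1,"xyz":[0,-100,-140],"twist":0.5}
  ]
}}

```text
time: 4.53
ee_pos: [0.5723, -0.0395, 0.2869]
tcp_rot: [180.0, 0.0, 174.5]
wrist_force: [0.6, 0.6, -1.1]
opening: 0.0856
grasp_force: 0.0
```

```bash
python3 -c "
from h import *
to(bed(0,165,9)+[0,0,.08])
o=sensors.get_obs();print(np.radians((o['tcp_rot'][2]-112)%360))"
```

```text
now [ 0.5723 -0.0395  0.2869] [180.    0.  174.5] q [-4.   9.4 19.3 99.9  0.   1.5] t 4.525
target [ 0.55   -0.1207  0.2824] shift [ 14.5 -82.9   4.4] twist 0
1.091436797081237
```

{"fn": "apply_moves", "kwargs": {
  "motion": [
    {"jaw":1,"xyz":[14,-82,0],"twist":0.2},
    {"jaw":1,"xyz":[14,-82,0],"twist":0.4},
    {"jaw":1,"xyz":[14,-82,0],"twist":1.071},
    {"jaw":1,"xyz":[14,-82,0],"twist":1.071},
    {"jaw":1,"xyz":[14,-82,0],"twist":1.071}
  ]
}}

```text
time: 5.15
ee_pos: [0.5503, -0.1194, 0.2861]
tcp_rot: [-180.0, -0.0, 120.7]
wrist_force: [0.5, 1.0, -0.1]
opening: 0.0854
grasp_force: 0.0
```

{"fn": "apply_moves", "kwargs": {
  "motion": [
    {"jaw":1,"xyz":[0,0,0],"twist":0.35},
    {"jaw":1,"xyz":[0,0,0],"twist":0.35}
  ]
}}

```text
time: 5.4
ee_pos: [0.5504, -0.1192, 0.2861]
tcp_rot: [-180.0, -0.0, 100.7]
wrist_force: [0.2, -0.5, 0.3]
opening: 0.0856
grasp_force: 0.0
```

```bash
python3 -c "
from h import *
to(bed(0,165,9),112)"
```

```text
now [ 0.5504 -0.1192  0.2861] [-180.    -0.   100.7] q [-12.2   7.9  17.6  99.7   0.   67.1] t 5.4
target [ 0.55   -0.1207  0.2024] shift [-1.4 -0.6 83.7] twist -0.197
```

{"fn": "apply_moves", "kwargs": {
  "motion": [
    {"jaw":1,"xyz":[-1,-1,0],"twist":-0.2},
    {"jaw":1,"xyz":[-1,-1,5],"twist":-0.2},
    {"jaw":1,"xyz":[-1,-1,35],"twist":-0.2},
    {"jaw":1,"xyz":[-1,-1,35],"twist":-0.2}
  ]
}}

```text
time: 5.9
ee_pos: [0.5488, -0.1202, 0.2491]
tcp_rot: [-179.8, -0.1, 112.3]
wrist_force: [0.6, -0.0, 0.7]
opening: 0.0856
grasp_force: 0.0
```

```bash
python3 -c "
from h import *
to(bed(0,165,9),112)
p,d=camera('wrist');cv2.imwrite('pics/w2.png',p[:,:,::-1]); 
print(proj('wrist',np.array([bed(-60,190,0),bed(60,190,0),bed(-60,190,18),bed(60,190,18)])).round())"
```

```text
now [ 0.5488 -0.1202  0.2491] [-1.798e+02 -1.000e-01  1.123e+02] q [-12.4   6.9  12.2  95.6   0.   55.3] t 5.9
target [ 0.55   -0.1207  0.2024] shift [-1.   1.1 46.7] twist 0.006
[[280. 412.]
 [273. 165.]
 [311. 425.]
 [311. 167.]]
```

View pics/w2.png

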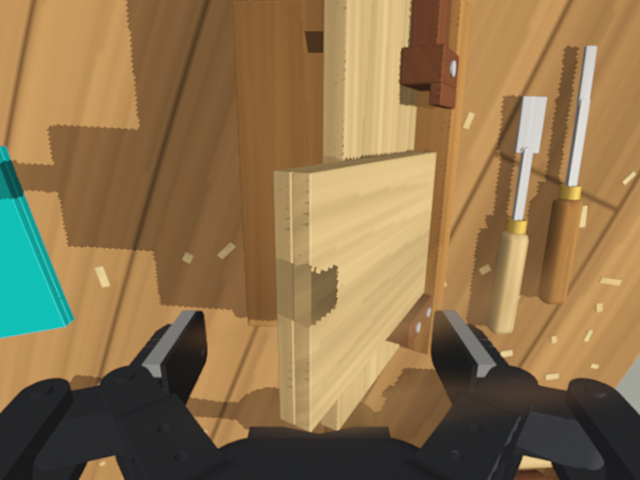

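The panel's top edge runs from (276,172)–(308,172) to (282,415)–(315,428), matching the prediction. It sits between the open fingers and the jaw is clear. Next: descend and close gently.

{"fn": "apply_moves", "kwargs": {
  "motion": [
    {"jaw":1,"xyz":[-1,1,25],"twist":0},
    {"jaw":1,"xyz":[-1,1,46],"twist":0},
    {"jaw":0.2,"xyz":[-1,1,46],"twist":0},
    {"jaw":0.0,"xyz":[-1,1,46],"twist":0},
    {"jaw":0.0,"xyz":[-1,1,46],"twist":0}
  ],
  "grip_force": 20
}}

```text
time: 6.58
ee_pos: [0.5515, -0.1211, 0.2068]
tcp_rot: [179.9, 0.1, 112.5]
wrist_force: [-0.6, 0.5, 0.6]
opening: 0.0428
grasp_force: 0.0
```

{"fn": "apply_moves", "kwargs": {
  "motion": [
    {"jaw":-0.1,"xyz":[0,0,0],"twist":0},
    {"jaw":-0.2,"xyz":[0,0,0],"twist":0},
    {"jaw":-0.2,"xyz":[0,0,0],"twist":0}
  ]
}}

```text
time: 6.95
ee_pos: [0.5514, -0.1211, 0.2067]
tcp_rot: [179.9, 0.1, 112.5]
wrist_force: [-1.9, 0.6, 5.4]
opening: 0.0356
grasp_force: 17.9
```

{"fn": "apply_moves", "kwargs": {
  "motion": [
    {"jaw":-0.22,"xyz":[0,10,-6],"twist":0},
    {"jaw":-0.28,"xyz":[0,19,-12],"twist":0},
    {"jaw":-0.34,"xyz":[0,29,-17],"twist":0},
    {"jaw":-0.4,"xyz":[0,39,-21],"twist":0.008},
    {"jaw":-0.4,"xyz":[0,39,-21],"twist":0.008}
  ]
}}

```text
time: 7.58
ee_pos: [0.5881, -0.1061, 0.228]
tcp_rot: [179.9, 0.1, 112.0]
wrist_force: [-0.7, -1.1, 7.2]
opening: 0.0257
grasp_force: 8.3
```

```bash
python3 - <<'E'
from h import *
o=sensors.get_obs();print((o['ee_pos']-O)@B.T*1000,o['tcp_rot'],o['wrist_force'],o['grasp_force'])
p,d=camera('scene');cv2.imwrite('pics/s2.png',cv2.resize(p[140:290,210:360,::-1],None,fx=4,fy=4,interpolation=cv2.INTER_CUBIC))
E
```

```text
[ -0.7178874  166.76524057  57.13996152] [1.79868703e+02 9.64443154e-02 1.12032908e+02] [-0.68813246 -1.07549292  7.24613523] 8.295792239368893
```

View pics/s2.png

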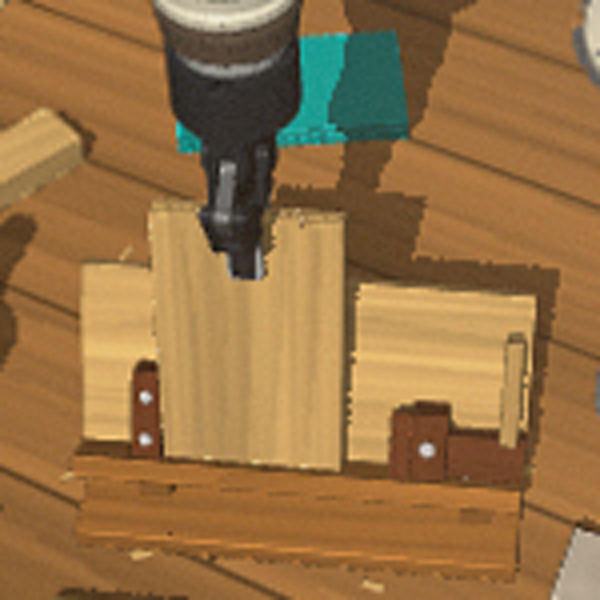

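The crop shows the panel tilting upright in the fingers (tips at (247,275)), its foot still on the ledge (160–340, 460), and the jaw fully clear. Continue.

{"fn": "apply_moves", "kwargs": {
  "motion": [
    {"jaw":-0.46,"xyz":[0,10,-3],"twist":0},
    {"jaw":-0.5,"xyz":[0,21,-6],"twist":0},
    {"jaw":-0.55,"xyz":[0,32,-8],"twist":0},
    {"jaw":-0.6,"xyz":[0,41,-9],"twist":0},
    {"jaw":-1,"xyz":[0,41,-9],"twist":0}
  ]
}}

```text
time: 8.25
ee_pos: [0.625, -0.0907, 0.2348]
tcp_rot: [-179.9, -0.0, 112.0]
wrist_force: [-1.5, -1.6, 2.1]
opening: 0.018
grasp_force: 20.4
```

{"fn": "apply_moves", "kwargs": {
  "motion": [
    {"jaw":-1,"xyz":[0,0,0],"twist":0},
    {"jaw":-1,"xyz":[0,0,0],"twist":0},
    {"jaw":-1,"xyz":[0,0,-3],"twist":0},
    {"jaw":-1,"xyz":[0,0,-6],"twist":0},
    {"jaw":-1,"xyz":[0,0,-6],"twist":0}
  ],
  "grip_force": 40
}}

```text
time: 8.88
ee_pos: [0.6252, -0.0907, 0.2417]
tcp_rot: [180.0, 0.0, 112.0]
wrist_force: [-0.2, 0.8, -3.4]
opening: 0.0175
grasp_force: 42.0
```

{"fn": "apply_moves", "kwargs": {
  "motion": [
    {"jaw":-1,"xyz":[0,0,-30],"twist":0},
    {"jaw":-1,"xyz":[0,0,-65],"twist":0},
    {"jaw":-1,"xyz":[0,0,-100],"twist":0},
    {"jaw":-1,"xyz":[0,0,-135],"twist":0},
    {"jaw":-1,"xyz":[0,0,-135],"twist":0}
  ]
}}

```text
time: 9.5
ee_pos: [0.6257, -0.0908, 0.3789]
tcp_rot: [179.8, 0.1, 112.0]
wrist_force: [0.4, -0.2, -3.8]
opening: 0.0175
grasp_force: 42.1
```

```bash
python3 - <<'E'
from h import *
o=sensors.get_obs();print((o['ee_pos']-O)@B.T*1000,o['ee_pos'],o['q'],o['tcp_rot'],o['wrist_force'],o['opening'])
E
```

```text
[ -0.58731215 277.15761941 167.69310106] [ 0.62568363 -0.09075428  0.37887209] [-8.25473001e+00  2.43845362e+01  4.89534832e+01  1.14295098e+02
  3.86438651e-03  5.97122293e+01] [1.79761582e+02 1.34776365e-01 1.12032769e+02] [ 0.37907642 -0.22162318 -3.79755395] 0.01752635085824604
```

{"fn": "apply_moves", "kwargs": {
  "motion": [
    {"jaw":-1,"xyz":[0,0,0],"twist":-0.08},
    {"jaw":-1,"xyz":[0,0,0],"twist":-0.24},
    {"jaw":-1,"xyz":[0,0,0],"twist":-0.42},
    {"jaw":-1,"xyz":[0,0,0],"twist":-0.6},
    {"jaw":-1,"xyz":[0,0,0],"twist":-0.78}
  ]
}}

```text
time: 10.12
ee_pos: [0.6252, -0.0907, 0.3745]
tcp_rot: [-180.0, -0.1, 157.1]
wrist_force: [0.1, 0.2, -3.6]
opening: 0.0178
grasp_force: 42.0
```

{"fn": "apply_moves", "kwargs": {
  "motion": [
    {"jaw":-1,"xyz":[0,0,0],"twist":-0.16},
    {"jaw":-1,"xyz":[0,0,0],"twist":-0.32},
    {"jaw":-1,"xyz":[0,0,0],"twist":-0.48},
    {"jaw":-1,"xyz":[0,0,0],"twist":-0.64},
    {"jaw":-1,"xyz":[0,0,0],"twist":-0.8}
  ]
}}

```text
time: 10.75
ee_pos: [0.6252, -0.0907, 0.3745]
tcp_rot: [179.9, -0.1, -157.1]
wrist_force: [-0.0, 0.1, -3.1]
opening: 0.0176
grasp_force: 42.0
```

{"fn": "apply_moves", "kwargs": {
  "motion": [
    {"jaw":-1,"xyz":[0,0,0],"twist":-0.16},
    {"jaw":-1,"xyz":[0,0,0],"twist":-0.32},
    {"jaw":-1,"xyz":[0,0,0],"twist":-0.48},
    {"jaw":-1,"xyz":[0,0,0],"twist":-0.64},
    {"jaw":-1,"xyz":[0,0,0],"twist":-0.8}
  ]
}}

```text
time: 11.38
ee_pos: [0.6252, -0.0907, 0.3745]
tcp_rot: [179.9, -0.0, -111.3]
wrist_force: [-0.6, -0.8, -2.2]
opening: 0.0176
grasp_force: 42.0
```

{"fn": "apply_moves", "kwargs": {
  "motion": [
    {"jaw":-1,"xyz":[0,0,0],"twist":-0.18},
    {"jaw":-1,"xyz":[0,0,0],"twist":-0.36},
    {"jaw":-1,"xyz":[0,0,0],"twist":-0.54},
    {"jaw":-1,"xyz":[0,0,0],"twist":-0.7},
    {"jaw":-1,"xyz":[0,0,0],"twist":-0.76}
  ]
}}

```text
time: 12.0
ee_pos: [0.6252, -0.0907, 0.3745]
tcp_rot: [179.9, 0.1, -67.9]
wrist_force: [0.3, 0.7, -2.8]
opening: 0.0175
grasp_force: 42.0
```

```bash
python3 - <<'E'
from h import *
for i in range(2): p,d=camera('scene')
o=sensors.get_obs();print((o['ee_pos']-O)@B.T*1000,o['ee_pos'],o['q'],o['tcp_rot'],o['wrist_force'],o['opening'])
cv2.imwrite('pics/s3.png',cv2.resize(p[60:290,180:390,::-1],None,fx=2.6,fy=2.6,interpolation=cv2.INTER_CUBIC)); np.savez('s3.npz',p=p,d=d)
W=cloud('scene',d)
# panel corners, local frame: origin TCP, axes ex, up, ho
L=(W-o['ee_pos'])@np.stack([ex,[0,0,1],ho]).T
m=(d>0)&(abs(L[...,2]-.009)<.012)&(abs(L[...,0])<.08)&(L[...,1]<.045)&(L[...,1]>-.2)
q=L[m]*1000;print(m.sum(),np.percentile(q[:,2],[10,50,90]))
for lo,hi in((-150,-110),(-100,-60),(-60,-30)):
    s=q[(q[:,1]>lo)&(q[:,1]<hi)];print(lo,len(s),np.percentile(s[:,0],[1,99]))
s=q[abs(q[:,0])<50];print(np.percentile(s[:,1],[.3,1,99]))
E
```

```text
[ -0.33368358 273.78854196 165.18930657] [ 0.62514004 -0.09070036  0.37470249] [-8.25659241e+00  2.43823924e+01  4.84293377e+01  1.14158976e+02
  2.97715206e-03 -1.20233747e+02] [ 1.79904707e+02  5.89830228e-02 -6.80228972e+01] [-0.52124456  0.36981429 -3.00184971] 0.017525254283369637
3139 [ 0.62587982  7.46539818 10.61986855]
-150 658 [-56.45218856  61.93865277]
-100 638 [-57.47340623  61.58974913]
-60 530 [-57.60678725  61.56199293]
[-173.10829251 -170.82834829   17.60828942]
```

View pics/s3.png

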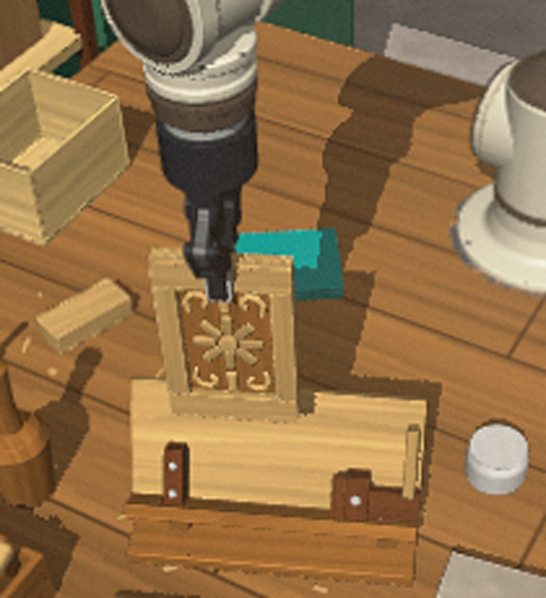

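The scene crop shows the carved face (rosette at (228,342)) now outward, with the panel gripped square. It hangs 173 mm below the TCP, offset about 2 mm towards the jaw. Now lower onto the ledge with about 3 mm of clearance to the cheek.

{"fn": "apply_moves", "kwargs": {
  "motion": [
    {"jaw":-1,"xyz":[-1.5,-3,25],"twist":0},
    {"jaw":-1,"xyz":[-1.5,-3,60],"twist":0},
    {"jaw":-1,"xyz":[-1.5,-3,95],"twist":0},
    {"jaw":-1,"xyz":[-1.5,-3,120],"twist":0},
    {"jaw":-1,"xyz":[-1.5,-3,128],"twist":0}
  ]
}}

```text
time: 12.72
ee_pos: [0.6264, -0.0881, 0.2457]
tcp_rot: [179.8, 0.1, -68.1]
wrist_force: [0.2, 0.3, -3.2]
opening: 0.0175
grasp_force: 42.0
```

{"fn": "apply_moves", "kwargs": {
  "motion": [
    {"jaw":-1,"xyz":[0,0,2],"twist":0},
    {"jaw":-1,"xyz":[0,0,4],"twist":0},
    {"jaw":-1,"xyz":[0,0,4],"twist":0}
  ]
}}

```text
time: 13.1
ee_pos: [0.6276, -0.0883, 0.2451]
tcp_rot: [-179.9, -0.0, -68.1]
wrist_force: [0.5, 0.3, -3.0]
opening: 0.0173
grasp_force: 42.0
```

```bash
python3 - <<'E'
from h import *
p,d=camera('scene')
o=sensors.get_obs();print((o['ee_pos']-O)@np.stack([ex,ho,[0,0,1]]).T*1000,o['ee_pos'],o['wrist_force'],o['opening'])
W=cloud('scene',d)
L=(W-O)@np.stack([ex,[0,0,1],ho]).T
m=(d>0)&(abs(L[...,2]-.013)<.012)&(abs(L[...,0])<.08)&(L[...,1]<.22)&(L[...,1]>.0)
q=L[m]*1000
for lo,hi in((30,60),(60,100),(100,140)):
    s=q[(q[:,1]>lo)&(q[:,1]<hi)];print(lo,len(s),np.percentile(s[:,0],[1,99]))
E
```

```text
[  1.02836695   9.35980039 190.07793954] [ 0.62759302 -0.08824027  0.24507794] [ 0.36079381  0.00432973 -3.24078191] 0.017500541274017994
30 444 [-78.5344139   63.06049364]
60 488 [-55.78880706  63.01816401]
100 518 [-55.59891375  62.76646708]
```

{"fn": "apply_moves", "kwargs": {
  "motion": [
    {"jaw":-1,"xyz":[0,0,2],"twist":0},
    {"jaw":-1,"xyz":[0,0,4],"twist":0},
    {"jaw":-1,"xyz":[0,0,4],"twist":0}
  ]
}}

```text
time: 13.52
ee_pos: [0.6272, -0.0882, 0.2401]
tcp_rot: [180.0, 0.0, -68.1]
wrist_force: [-0.5, 0.2, -3.8]
opening: 0.0175
grasp_force: 42.0
```

{"fn": "apply_moves", "kwargs": {
  "motion": [
    {"jaw":-1,"xyz":[0,0,1],"twist":0},
    {"jaw":-1,"xyz":[0,0,2],"twist":0},
    {"jaw":-1,"xyz":[0,0,2],"twist":0}
  ]
}}

```text
time: 13.9
ee_pos: [0.6273, -0.0882, 0.2383]
tcp_rot: [180.0, 0.0, -68.1]
wrist_force: [-0.1, 0.1, -3.1]
opening: 0.0176
grasp_force: 42.0
```

{"fn": "apply_moves", "kwargs": {
  "motion": [
    {"jaw":-1,"xyz":[0,0,1],"twist":0},
    {"jaw":-1,"xyz":[0,0,2],"twist":0},
    {"jaw":-1,"xyz":[0,0,2],"twist":0}
  ]
}}

```text
time: 14.28
ee_pos: [0.6274, -0.0882, 0.2375]
tcp_rot: [-179.9, -0.0, -68.1]
wrist_force: [-1.1, -0.0, 5.7]
opening: 0.0175
grasp_force: 43.2
```

{"fn": "apply_moves", "kwargs": {
  "motion": [
    {"jaw":-1,"xyz":[0,0,0.7],"twist":0},
    {"jaw":-1,"xyz":[0,0,1.5],"twist":0},
    {"jaw":-1,"xyz":[0,0,1.5],"twist":0}
  ]
}}

```text
time: 14.65
ee_pos: [0.6274, -0.0882, 0.2374]
tcp_rot: [-179.8, -0.1, -68.1]
wrist_force: [-3.0, 0.1, 12.8]
opening: 0.0171
grasp_force: 44.4
```

{"fn": "apply_moves", "kwargs": {
  "motion": [
    {"jaw":-0.55,"xyz":[0,0,-1],"twist":0},
    {"jaw":-0.48,"xyz":[0,0,-1],"twist":0},
    {"jaw":-0.45,"xyz":[0,6,-1],"twist":0},
    {"jaw":-0.4,"xyz":[0,14,0],"twist":0},
    {"jaw":-0.4,"xyz":[0,22,1],"twist":0}
  ],
  "grip_force": 20
}}

```text
time: 15.28
ee_pos: [0.6062, -0.0967, 0.2337]
tcp_rot: [180.0, 0.0, -68.1]
wrist_force: [-0.8, -0.8, 0.3]
opening: 0.0258
grasp_force: 0.2
```

```bash
python3 - <<'E'
from h import *
p,d=camera('scene')
o=sensors.get_obs();print((o['ee_pos']-O)@np.stack([ex,ho,[0,0,1]]).T*1000,o['ee_pos'],o['wrist_force'],o['opening'],o['grasp_force'])
cv2.imwrite('pics/s4.png',cv2.resize(p[140:290,210:360,::-1],None,fx=4,fy=4,interpolation=cv2.INTER_CUBIC))
E
```

```text
[  1.13791403 -14.36515201 178.89662221] [ 0.60555459 -0.09702623  0.23389662] [ 0.72580965 -0.58163571 -0.15467834] 0.02531263531437006 0.09453792561544105
```

View pics/s4.png

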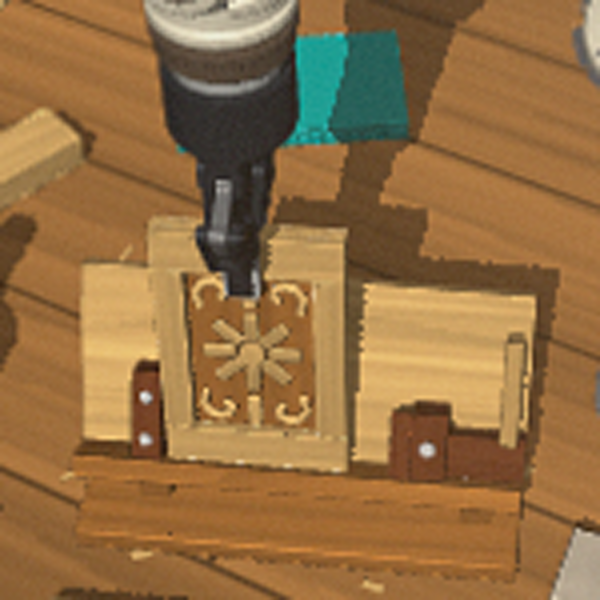

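The panel stands on the ledge (foot 165–345, 462), leaning slightly back in the loose fingers. Continue the arc back onto the board while the fingers open.

{"fn": "apply_moves", "kwargs": {
  "motion": [
    {"jaw":-0.33,"xyz":[0,10,0],"twist":0},
    {"jaw":-0.28,"xyz":[0,20,2],"twist":0},
    {"jaw":-0.22,"xyz":[0,30,5],"twist":0},
    {"jaw":-0.16,"xyz":[0,40,9],"twist":0},
    {"jaw":-0.12,"xyz":[0,50,14],"twist":0}
  ]
}}

```text
time: 15.95
ee_pos: [0.5598, -0.1154, 0.2196]
tcp_rot: [180.0, -0.0, -68.1]
wrist_force: [-0.4, -0.6, -0.6]
opening: 0.0375
grasp_force: 0.3
```

{"fn": "apply_moves", "kwargs": {
  "motion": [
    {"jaw":-0.08,"xyz":[0,8,4],"twist":0},
    {"jaw":-0.05,"xyz":[0,14,7],"twist":0},
    {"jaw":-0.05,"xyz":[0,14,7],"twist":0}
  ]
}}

```text
time: 16.32
ee_pos: [0.5473, -0.1205, 0.2129]
tcp_rot: [-180.0, -0.0, -68.1]
wrist_force: [0.1, 0.6, -0.5]
opening: 0.0406
grasp_force: 0.0
```

```bash
cat > pl.py <<'E'
from h import *
def panelfit(save=None):
    p,d=camera('scene');W=cloud('scene',d);L=(W-O)@B.T*1000
    o=sensors.get_obs();print("TCP x,out,h",((o['ee_pos']-O)@np.stack([ex,ho,[0,0,1]]).T*1000).round(1),"F",o['wrist_force'].round(1),"open",o['opening'],"t",o['time'])
    a=(d>0)&(L[...,1]>3)&(L[...,1]<187)&(abs(L[...,0]-2)<70)
    for nm,x0,x1,y0,y1 in(("bot",-35,35,6,24),("L",-52,-44,70,185),("R",44,52,70,185)):
        s=L[a&(L[...,0]>x0)&(L[...,0]<x1)&(L[...,1]>y0)&(L[...,1]<y1)&(abs(L[...,2]-25)<30)];print(nm,len(s),"z",np.median(s[:,2]).round(1),"slope",np.polyfit(s[:,1],s[:,2],1)[0].round(3))
    f=(d>0)&(abs(L[...,2]-18)<5)&(abs(L[...,0])<80)
    for lo,hi in((70,120),(130,180)):
        s=L[f&(L[...,1]>lo)&(L[...,1]<hi)];print("x edges",lo,np.percentile(s[:,0],[1,99]).round(1))
    s=L[f&(abs(L[...,0])<45)];print("y edges",np.percentile(s[:,1],[.5,99.5]).round(1))
    if save: cv2.imwrite(save,cv2.resize(p[140:290,210:360,::-1],None,fx=4,fy=4,interpolation=cv2.INTER_CUBIC))
E
python3 -c "
from pl import *
panelfit()"
```

```text
TCP x,out,h [  1.2 -76.8 158. ] F [ 0.5  1.4 -0.7] open 0.04081787795886151 t 16.375
bot 172 z 18.5 slope -0.011
L 133 z 17.1 slope -0.005
R 135 z 18.0 slope -0.009
x edges 70 [-55.   63.1]
x edges 130 [-55.9  62.9]
y edges [-80.9 188.7]
```

Panel is flat on the board (z≈18 throughout) and 3.5 mm off the cheek. Open, rise, and go to the tab.

{"fn": "apply_moves", "kwargs": {
  "motion": [
    {"jaw":0.5,"xyz":[0,0,0],"twist":0},
    {"jaw":0.9,"xyz":[0,0,0],"twist":0},
    {"jaw":0.9,"xyz":[0,0,-15],"twist":0},
    {"jaw":0.9,"xyz":[0,0,-45],"twist":0},
    {"jaw":0.9,"xyz":[0,0,-90],"twist":0}
  ]
}}

```text
time: 17.0
ee_pos: [0.5472, -0.1202, 0.304]
tcp_rot: [179.9, 0.0, -68.1]
wrist_force: [0.5, 0.0, 0.8]
opening: 0.0811
grasp_force: 0.0
```

```bash
python3 -c "
from pl import *
panelfit()
to(bed(169,90,24),22)
o=sensors.get_obs();print(np.radians((o['tcp_rot'][2]-22)),)"
```

```text
TCP x,out,h [  1.2 -76.7 255.8] F [-2.1  0.8  3.6] open 0.08093619181910952 t 17.05
bot 172 z 19.2 slope -0.071
L 134 z 17.6 slope -0.013
R 136 z 17.7 slope -0.011
x edges 70 [-54.9  63.2]
x edges 130 [-55.7  62.6]
y edges [-80.5 271.5]
now [ 0.5477 -0.1203  0.3108] [-179.7   -0.2  -68.1] q [ -12.4    8.1   20.6  102.1    0.  -124.3] t 17.05
target [0.5335 0.0549 0.1449] shift [-168.5  -51.4  165.5] twist 1.57
-1.5717784884081711
```

{"fn": "apply_moves", "kwargs": {
  "motion": [
    {"jaw":0,"xyz":[-30,-10,20],"twist":0.18},
    {"jaw":0,"xyz":[-65,-20,20],"twist":0.36},
    {"jaw":0,"xyz":[-100,-30,20],"twist":0.54},
    {"jaw":0,"xyz":[-135,-41,20],"twist":0.72},
    {"jaw":0,"xyz":[-168,-51,20],"twist":0.9}
  ]
}}

```text
time: 17.68
ee_pos: [0.532, 0.0558, 0.2842]
tcp_rot: [-179.9, 0.0, -120.0]
wrist_force: [-0.1, 0.2, 0.1]
opening: 0.0427
grasp_force: 0.0
```

{"fn": "apply_moves", "kwargs": {
  "motion": [
    {"jaw":0,"xyz":[0,0,0],"twist":0.18},
    {"jaw":0,"xyz":[0,0,0],"twist":0.36},
    {"jaw":0,"xyz":[0,0,0],"twist":0.54},
    {"jaw":0,"xyz":[0,0,0],"twist":0.67},
    {"jaw":0,"xyz":[0,0,0],"twist":0.67}
  ]
}}

```text
time: 18.3
ee_pos: [0.5322, 0.0546, 0.2839]
tcp_rot: [-180.0, 0.1, -158.0]
wrist_force: [-0.1, 0.9, -0.3]
opening: 0.0427
grasp_force: 0.0
```

```bash
python3 -c "
from h import *
p,d=camera('wrist')
to(bed(169,90,24),22)
q=proj('wrist',np.array([bed(163,102,29.5),bed(175,102,29.5),bed(163,102,1.5)]));print(q.round(0))
u,v=q.mean(0).astype(int);a,b=max(0,v-70),max(0,u-90);print(a,b)
cv2.imwrite('pics/w5.png',cv2.resize(p[a:a+140,b:b+180,::-1],None,fx=3,fy=3))"
```

```text
now [0.5322 0.0546 0.2837] [-180.     0.  -157.8] q [  5.9   3.8  12.8  99.    0.  -16.3] t 18.35
target [0.5335 0.0549 0.1449] shift [ -1.2  -0.2 138.8] twist 0.003
[[310. 242.]
 [327. 242.]
 [310. 203.]]
159 225
```

View pics/w5.png

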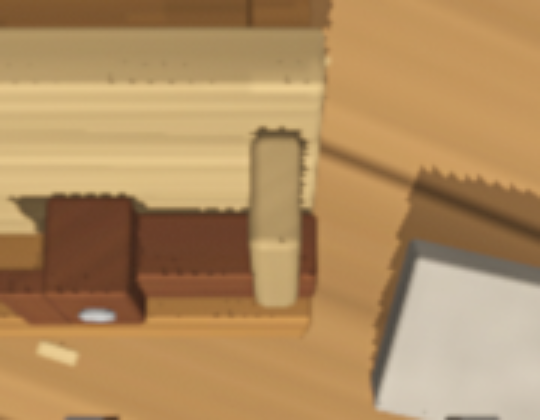

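The crop shows the tab's top at wrist pixels (308–325, 203–239), so its centre is at bed x≈168, right under the gripper. Descend and grip.

{"fn": "apply_moves", "kwargs": {
  "motion": [
    {"jaw":0,"xyz":[-1,-1,45],"twist":0},
    {"jaw":0,"xyz":[-1,-1,90],"twist":0},
    {"jaw":0,"xyz":[-1,-1,125],"twist":0},
    {"jaw":0,"xyz":[-1,-1,136],"twist":0},
    {"jaw":-1,"xyz":[-1,-1,136],"twist":0}
  ]
}}

```text
time: 18.98
ee_pos: [0.5334, 0.054, 0.1474]
tcp_rot: [180.0, -0.0, -157.9]
wrist_force: [-0.6, 0.1, 1.1]
opening: 0.0256
grasp_force: 0.0
```

{"fn": "apply_moves", "kwargs": {
  "motion": [
    {"jaw":-1,"xyz":[0,0,0],"twist":0},
    {"jaw":-1,"xyz":[0,0,0],"twist":0},
    {"jaw":-1,"xyz":[0,0,0],"twist":0}
  ],
  "grip_force": 25
}}

```text
time: 19.35
ee_pos: [0.5342, 0.0537, 0.1487]
tcp_rot: [-179.9, 0.1, -158.0]
wrist_force: [0.2, -3.7, 6.7]
opening: 0.0114
grasp_force: 31.3
```

{"fn": "apply_moves", "kwargs": {
  "motion": [
    {"jaw":-1,"xyz":[0,-7,0],"twist":0},
    {"jaw":-1,"xyz":[0,-14,0],"twist":0},
    {"jaw":-1,"xyz":[0,-21,0],"twist":0},
    {"jaw":-1,"xyz":[0,-28,0],"twist":0},
    {"jaw":-1,"xyz":[0,-34,0],"twist":0}
  ]
}}

```text
time: 19.98
ee_pos: [0.5467, 0.0228, 0.1487]
tcp_rot: [180.0, 0.2, -158.0]
wrist_force: [-1.8, 0.7, 7.0]
opening: 0.0112
grasp_force: 31.4
```

```bash
python3 -c "
from pl import *
panelfit()"
```

```text
TCP x,out,h [133.8 -24.1  93.7] F [-1.2 -0.7  7.7] open 0.011819357110699596 t 20.025
bot 169 z 18.6 slope -0.005
L 129 z 17.6 slope -0.013
R 136 z 17.8 slope -0.014
x edges 70 [-54.9  63. ]
x edges 130 [-55.7  62.8]
y edges [-80.1 188.8]
```

{"fn": "apply_moves", "kwargs": {
  "motion": [
    {"jaw":-1,"xyz":[0,-2,0],"twist":0},
    {"jaw":-1,"xyz":[0,-4,0],"twist":0},
    {"jaw":-1,"xyz":[0,-6,0],"twist":0},
    {"jaw":-1,"xyz":[0,-7,0],"twist":0}
  ]
}}

```text
time: 20.52
ee_pos: [0.5492, 0.0165, 0.1487]
tcp_rot: [180.0, 0.1, -158.0]
wrist_force: [-2.1, 1.7, 7.5]
opening: 0.0112
grasp_force: 31.4
```

{"fn": "apply_moves", "kwargs": {
  "motion": [
    {"jaw":-1,"xyz":[0,-0.7,0],"twist":0},
    {"jaw":-1,"xyz":[0,-1.4,0],"twist":0},
    {"jaw":-1,"xyz":[0,-2,0],"twist":0},
    {"jaw":-1,"xyz":[0,-2,0],"twist":0}
  ]
}}

```text
time: 21.02
ee_pos: [0.5499, 0.0149, 0.1487]
tcp_rot: [179.9, 0.1, -158.0]
wrist_force: [-2.7, 2.5, 7.9]
opening: 0.0111
grasp_force: 31.4
```

```bash
python3 -c "
from pl import *
panelfit();print(sensors.get_obs()['wrist_force']@ex)"
```

```text
TCP x,out,h [125.8 -24.1  93.7] F [-3.1  2.4  8.2] open 0.01144489721695853 t 21.075
bot 166 z 18.8 slope 0.023
L 132 z 17.5 slope -0.017
R 130 z 17.0 slope -0.005
x edges 70 [-57.5  62.5]
x edges 130 [-55.5  62.3]
y edges [-80.2 188.7]
3.358232705978554
```

{"fn": "apply_moves", "kwargs": {
  "motion": [
    {"jaw":-1,"xyz":[0,-0.6,0],"twist":0},
    {"jaw":-1,"xyz":[0,-1.2,0],"twist":0},
    {"jaw":-1,"xyz":[0,-1.8,0],"twist":0},
    {"jaw":-1,"xyz":[0,-1.8,0],"twist":0}
  ]
}}

```text
time: 21.58
ee_pos: [0.5505, 0.0132, 0.1487]
tcp_rot: [179.9, 0.1, -158.0]
wrist_force: [-2.6, 3.4, 8.1]
opening: 0.0115
grasp_force: 31.4
```

{"fn": "apply_moves", "kwargs": {
  "motion": [
    {"jaw":-1,"xyz":[0,-0.5,0],"twist":0},
    {"jaw":-1,"xyz":[0,-1,0],"twist":0},
    {"jaw":-1,"xyz":[0,-1,0],"twist":0}
  ]
}}

```text
time: 21.95
ee_pos: [0.5509, 0.0123, 0.1487]
tcp_rot: [179.9, 0.1, -158.0]
wrist_force: [-2.3, 2.2, 9.0]
opening: 0.0115
grasp_force: 31.4
```

```bash
python3 -c "
from pl import *
panelfit();print(sensors.get_obs()['wrist_force']@ex)"
```

```text
TCP x,out,h [123.  -24.1  93.7] F [-3.1  2.9  7.6] open 0.011371803997517955 t 22.0
bot 163 z 18.8 slope -0.002
L 132 z 17.6 slope -0.011
R 130 z 17.7 slope -0.007
x edges 70 [-60.3  59.7]
x edges 130 [-58.4  59.7]
y edges [-80.  188.5]
3.862487939362114
```

Nearly there; the force along the ledge is still just sliding friction (~3.5 N). Small steps until it rises.

{"fn": "apply_moves", "kwargs": {
  "motion": [
    {"jaw":-1,"xyz":[0,-0.4,0],"twist":0},
    {"jaw":-1,"xyz":[0,-0.8,0],"twist":0},
    {"jaw":-1,"xyz":[0,-0.8,0],"twist":0}
  ]
}}

```text
time: 22.38
ee_pos: [0.5511, 0.0118, 0.1487]
tcp_rot: [179.9, 0.2, -158.0]
wrist_force: [-4.1, 4.1, 7.5]
opening: 0.0113
grasp_force: 31.4
```

{"fn": "apply_moves", "kwargs": {
  "motion": [
    {"jaw":-1,"xyz":[0,-0.4,0],"twist":0},
    {"jaw":-1,"xyz":[0,-0.8,0],"twist":0},
    {"jaw":-1,"xyz":[0,-0.8,0],"twist":0}
  ]
}}

```text
time: 22.75
ee_pos: [0.5511, 0.0117, 0.1488]
tcp_rot: [179.8, 0.1, -157.9]
wrist_force: [-4.8, 8.3, 8.2]
opening: 0.0115
grasp_force: 31.6
```

```bash
python3 -c "
from pl import *
panelfit();print(sensors.get_obs()['wrist_force']@ex)"
```

```text
TCP x,out,h [122.4 -24.1  93.8] F [-4.1  8.1  8.5] open 0.011250401247139868 t 22.8
bot 168 z 18.5 slope -0.054
L 132 z 17.2 slope -0.018
R 137 z 17.7 slope -0.015
x edges 70 [-60.1  59.4]
x edges 130 [-60.7  57.7]
y edges [-80.5 188.4]
9.041403392273578
```

Blocked now, and the force is rising: panel against cheek. One more small push, then release and withdraw.

{"fn": "apply_moves", "kwargs": {
  "motion": [
    {"jaw":-1,"xyz":[0,-0.4,0],"twist":0},
    {"jaw":-1,"xyz":[0,-0.8,0],"twist":0},
    {"jaw":-1,"xyz":[0,-0.8,0],"twist":0}
  ]
}}

```text
time: 23.18
ee_pos: [0.5511, 0.0117, 0.1487]
tcp_rot: [179.7, 0.1, -157.9]
wrist_force: [-6.3, 12.6, 9.5]
opening: 0.0113
grasp_force: 31.7
```

{"fn": "apply_moves", "kwargs": {
  "motion": [
    {"jaw":-0.3,"xyz":[0,0,0],"twist":0},
    {"jaw":-0.2,"xyz":[0,0,0],"twist":0},
    {"jaw":-0.2,"xyz":[0,0,0],"twist":0},
    {"jaw":-0.2,"xyz":[0,0,-20],"twist":0},
    {"jaw":-0.2,"xyz":[0,0,-60],"twist":0}
  ]
}}

```text
time: 23.8
ee_pos: [0.5507, 0.0091, 0.206]
tcp_rot: [179.9, -0.2, -158.0]
wrist_force: [0.8, 0.9, 0.1]
opening: 0.0342
grasp_force: 0.0
```

{"fn": "apply_moves", "kwargs": {
  "motion": [
    {"jaw":-0.2,"xyz":[0,20,-50],"twist":0},
    {"jaw":-0.2,"xyz":[0,60,-80],"twist":0},
    {"jaw":-0.2,"xyz":[0,110,-100],"twist":0},
    {"jaw":-0.2,"xyz":[0,160,-100],"twist":0},
    {"jaw":-0.2,"xyz":[0,160,-100],"twist":0}
  ]
}}

```text
time: 24.42
ee_pos: [0.4906, 0.16, 0.3073]
tcp_rot: [180.0, 0.0, -157.8]
wrist_force: [-0.7, -0.9, 0.2]
opening: 0.0344
grasp_force: 0.0
```

```bash
python3 -c "
from pl import *
panelfit('pics/s6.png')"
```

```text
TCP x,out,h [281.1 -24.6 252. ] F [ 0.3 -0.6 -1.8] open 0.03401748903515925 t 24.475
bot 166 z 19.0 slope -0.011
L 134 z 17.2 slope -0.014
R 127 z 17.4 slope -0.008
x edges 70 [-60.   58.9]
x edges 130 [-61.   58.6]
y edges [-80.2 188.9]
```

View pics/s6.png

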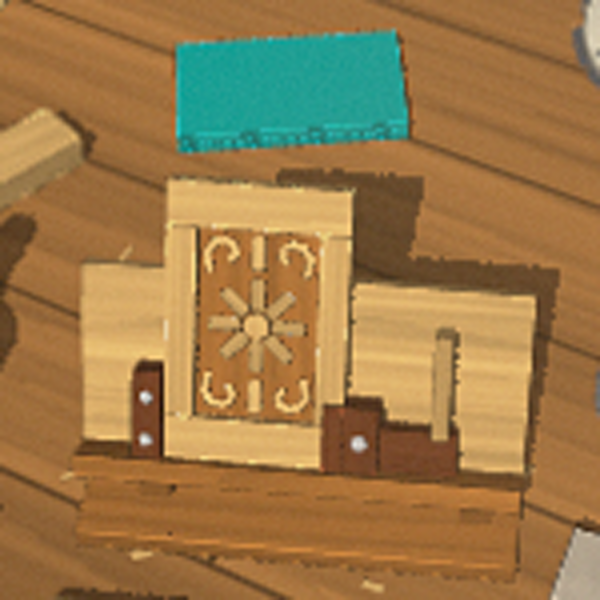

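The final view shows the carved panel, with its rosette at (256,325), seated square against the cheek (150,410). The jaw and its lip are closed on it at (350,440), and the robot is clear. Handing in.

```bash
python3 -c "
from workcell import bot
print(bot.job_done())"
```

```text
the job is handed in; nothing more can be done
None
```

The panel is turned carved face outward and seated flat on the board and ledge, with the jaw pushed in until it holds the panel against the cheek; I touched only the panel and jaw and handed the job in at about 24.5 s.

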